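# One full pump of syrup into the cup, guard shut again

## Task

Give the cup one portion of syrup: slide the clear guard fully open off the pump, press the pump cap straight down until you feel it meet its inner stop, without ramming it, and let it come all the way up again. Then slide the guard fully shut over the pump, and leave the cup and everything else standing where it is.

Things in the scene. Friction and masses are not known exactly. Their poses are not given: they have to be found in the camera images.
- dispenser: Fixed steel syrup stand, 80 x 194 mm, deck top 128 mm up. Origin: on the counter under the middle of the guard's track; x points away from its open front, y along the track. Bay at y +45 mm: amber bottle with a black pump cap above the deck; bay at y -45 mm: open niche, the cup under a delivery tube. A 72 mm high steel end cheek stands on the deck at y +93 to +96 mm.
- pump_cap: Sprung black cap, 38 mm across, flat; origin: centre of its top face, 188 mm above the counter when up. Goes straight down against a spring (6 to 10 N) to a portion stop inside the pump, whose setting varies and cannot be seen: the stroke is 8 to 26 mm. The stop is firm rubber, the force rises steeply there: 13 to 22 N is a good press, over 30 N harms the pump.
- guard (a joint): Sliding clear plastic guard, 61 x 86 mm, top face 75 mm above the deck; no wall on the end-cheek side. 0 m = shut over the pump, against the end cheek; 0.090 m = fully open, parked over the cup niche (towards the stand's -y). About 2.5 N of friction; it stays where it is left. May start slightly ajar.
- guard_grip (a point): Centre of the top edge of the guard's black grip bar: 10 mm thick along the track (stand's y), 44 mm long along the stand's x, standing 26 mm above the guard's top face. This point is 229 mm above the counter; pinch the bar or push it from either side.
- cup: White espresso cup of coffee, 60 mm across, 50 mm high, with its handle towards the open front, standing upright in the niche under the delivery tube; origin at its underside near the middle of cup and handle. Not to be touched.
- salt_shaker: Glass salt shaker with a grey top, 44 mm across, 90 mm high, standing close beside the stand, at its end-cheek side; bystander, origin at its underside.

How it is judged:
By the outcome, as a careful person would: the job done as asked, in the order asked, and still so for the second after the job is handed in, with the robot touching nothing.
It also fails if it takes over 48 s, if anything falls off the work surface, if the arm or the gripper's body presses on something with over 40 N, if the wrist force passes 120 N, or if a joint passes its speed limit or range.

## Robot

A 6-joint arm with a two-finger parallel gripper is mounted at the origin on a cart in front of the work surface, level with it; the furniture and walls round the work are solid. World frame = base frame: x ahead of the robot, y to its left, z up, the work surface at z = 0. Lengths are in m, angles in degrees, forces in N, time in s.
With the tool pointing down it reaches from about 0.325 to 0.775 m from the base axis. Payload 5.5 kg.
Tool frame: the origin (TCP) lies at the centre of the arm's flange, where the gripper is bolted on; the fingertips stand 182 mm ahead of it and the grasp point (between the pads) lies 163 mm ahead of it; z points along the fingers, y is the line along which they close (so a half turn about z gives the same grasp; the last joint's range is limited). The gripper opens to 88 mm and grips with 3 to 60 N. Pads are 20 mm wide; open, the fingers measure 115 mm over their backs; the gripper's body (75 mm by 178 mm) begins 61 mm behind the grasp point.
Start: joints at [-73.608, 5.22, 70.514, -0, 104.267, -3.249], TCP at [0.202, -0.565, 0.405] pointing down, gripper open.
Joint ranges: [-164.24, 164.24], [-49.07, 125.15], [9.68, 141.18], [-86.29, 266.29], [3.28, 154.24], [-151.56, 151.56]. Speed limits (degrees/s): [147.25, 147.25, 172.46, 180, 180, 180].

## Interface

Orientations are given as [roll, pitch, yaw] about the fixed x, y, z axes, in that order (R = Rz(yaw) Ry(pitch) Rx(roll)).
In Python, from station import r gives the robot as it stands. The module is installed in compiled form; this text tells all that it offers. Calls block until the motion is done:
- r.reach(position, orientation): joint-space move of the TCP to a pose.
- r.servo_line(position, rotation=None, speed=0.15): straight line of the TCP; rotation=None keeps the orientation; speed is the mean speed in m/s.
- r.move_joints(angles): joint-space move.
- r.let_go() and r.grab(squeeze=None): open the fingers fully, or close them until they stop; squeeze is the grip in N (None keeps the last).
- r.wait(seconds).
- r.inverse_kinematics(position, orientation): joint angles nearest the present ones, or None.
- r.sense(): the state.
- r.snapshot(name): name is "scene" or "top"; returns a dict with "frame" (420x560x3 uint8, red, green, blue), "fx", "fy", "cx", "cy" (pixels), "dist_coeffs" ([k1, k2, p1, p2, k3] as OpenCV has them; the pictures are not rectified), "R" (3x3) and "t" (3): a world point X has camera coordinates R X + t. Camera axes: x right, y down, z forward; pixel columns grow to the right and rows downward; lengths in m; the calibration is good to about 2 mm. A picture is of the moment at which its call begins. There is no depth.
A pose or a line that the arm cannot do raises r.IKError and nothing moves.
- r.hand_in(): hands the job in, once; it reports no verdict.
The state is a dict: "clock": time; "joints": joint angles; "joint_vel": joint speeds; "joint_torque": joint torques, N m; "tcp_pos": TCP position; "orientation": TCP orientation; "contact_force": force on the tool from outside, world axes, zero at the start; "torque": the same for the moment, N m; "opening": finger opening in m.
Only numpy, scipy, OpenCV 4.12 (cv2) and the standard library are available. Lean on these libraries where they do the work, as an engineer would, in place of code of your own. Each camera call takes 0.05 s, during which the arm holds its last target. There are 200 camera calls.

## Working session

There is one attempt and no reset: what is moved stays moved. The work goes in short steps, each a Python script; the robot and the scene stay as the last script left them, time stands still between calls to the robot, and variables do not carry over. Pictures are saved under pics/ and viewed, on a budget of 10 in all, crops included, one or two more only if the job needs it, and the job is handed in when it is done.

```bash
mkdir -p pics; python3 - <<'E'
from station import r
import cv2,pickle
for n in("scene","top"):
    s=r.snapshot(n); pickle.dump(s,open(n+".pkl","wb"))
    cv2.imwrite(f"pics/{n}0.png",cv2.resize(s["frame"][:,:,::-1],(800,600),interpolation=cv2.INTER_CUBIC))
    print(n,s["fx"],s["cx"],s["cy"],s["dist_coeffs"],-s["R"].T@s["t"],s["R"])
print(r.sense())
E
```

```text
scene 396.16369104502616 287.67513321989156 210.9298929889016 [-0.11555525  0.          0.          0.          0.        ] [-0.08461474  0.28627554  0.7210566 ] [[-0.62440793 -0.78088908  0.01808295]
 [-0.55602558  0.42810677 -0.71243256]
 [ 0.54858937 -0.45490312 -0.70150756]]
top 480.11544936313896 281.1963983344381 198.38326895058702 [-0.00233014  0.          0.          0.          0.        ] [ 0.12658828 -0.09291416  0.9590428 ] [[-0.10415386 -0.99455686 -0.00293692]
 [-0.93826468  0.09923728 -0.33137796]
 [ 0.32986567 -0.03175868 -0.94349352]]
{'clock': 0.1, 'joints': array([-7.36073825e+01,  5.25945875e+00,  7.05729159e+01,  4.91723729e-04,
        1.04265842e+02, -3.24892813e+00]), 'joint_vel': array([ 0.05452636,  0.08585417, -0.12972234, -0.03846583, -0.08854399,
        0.05867896]), 'joint_torque': array([ 3.51262774e-03, -4.47858059e+01, -4.07569134e+01,  7.01508089e-02,
        2.84647144e-02, -1.03353041e-04]), 'tcp_pos': array([ 0.2016953 , -0.56514874,  0.40363308]), 'orientation': array([-1.79901968e+02, -6.04236150e-03,  1.96416613e+01]), 'contact_force': array([ 0.62810366, -0.43821735, -0.42431825]), 'torque': array([ 0.01146655,  0.01071004, -0.00338752]), 'opening': 0.08753006822727252}
```

View pics/scene0.png

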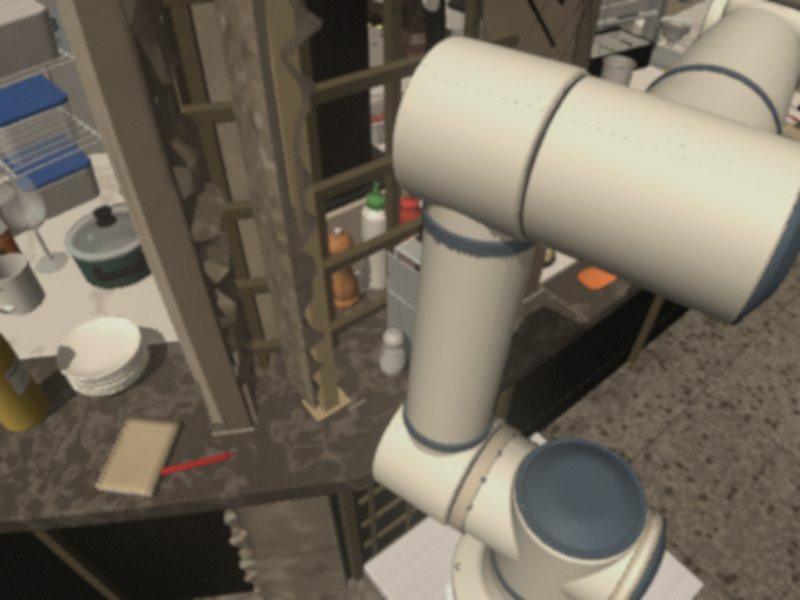

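View pics/top0.png

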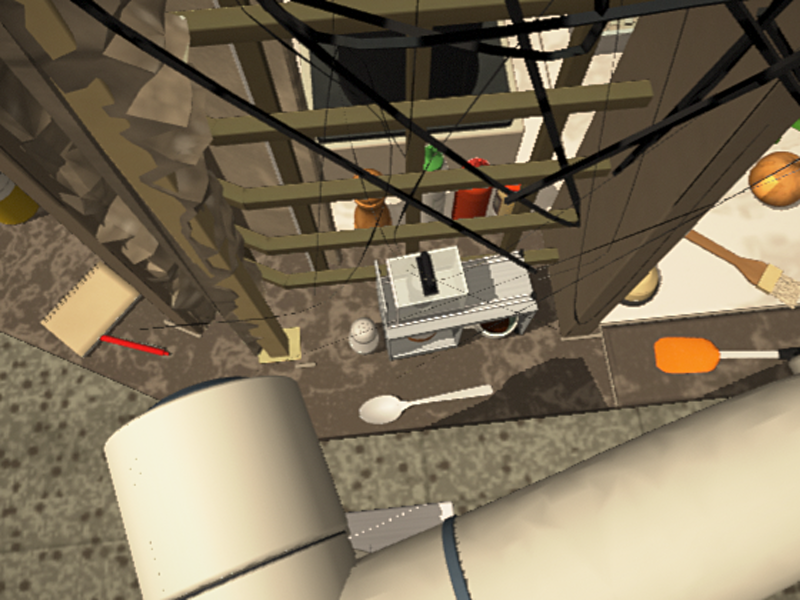

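The top picture shows the stand at about (460,300), the guard's black grip bar at (428,272), the end cheek at (381,290), and the shaker at (364,335). The lattice is behind it. Next is an enlarged crop.

```bash
python3 - <<'E'
import cv2,pickle
s=pickle.load(open("top.pkl","rb"))["frame"][165:265,240:390,::-1]
cv2.imwrite("pics/top0c.png",cv2.resize(s,(795,530),interpolation=cv2.INTER_CUBIC))
E
```

```text
(no output)
```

View pics/top0c.png

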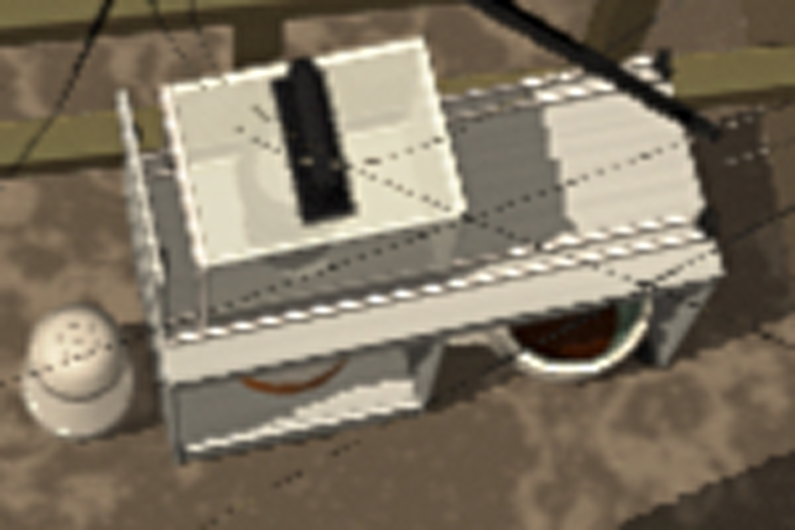

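```bash
cat >h.py <<'E'
import numpy as np,cv2,pickle
def bp(s,u,v,z):
    K=np.array([[s["fx"],0,s["cx"]],[0,s["fy"],s["cy"]],[0,0,1]])
    p=cv2.undistortPoints(np.array([[[u,v]]],float),K,np.array(s["dist_coeffs"]))[0,0]
    d=s["R"].T@[p[0],p[1],1]; c=-s["R"].T@s["t"]
    return (c+d*(z-c[2])/d[2])[:2]
def pj(s,X):
    K=np.array([[s["fx"],0,s["cx"]],[0,s["fy"],s["cy"]],[0,0,1]])
    return cv2.projectPoints(np.array(X,float).reshape(-1,1,3),cv2.Rodrigues(s["R"])[0],s["t"],K,np.array(s["dist_coeffs"]))[0][:,0]
E
python3 - <<'E'
from h import *
s=pickle.load(open("top.pkl","rb"))
P=dict(gBL=(163,88,.203),gBR=(422,38,.203),gFR=(466,212,.203),gFL=(205,266,.203),barB=(300,62,.229),barF=(325,215,.229),barFlow=(330,220,.229),
chB=(122,92,.2),chF=(158,310,.2),footL=(180,460,0),footR=(660,365,0),deckFL=(163,350,.128),deckFR=(722,240,.128),deckFR2=(722,270,.128),shTop=(72,335,.09),shB=(80,435,0))
for k,(u,v,z) in P.items(): 
    P[k]=bp(s,240+(u+.5)/5.3-.5,165+(v+.5)/5.3-.5,z); print(k,P[k].round(4))
e=lambda a,b:(np.hypot(*(P[a]-P[b])).round(4),np.degrees(np.arctan2(*(P[a]-P[b])[::-1])).round(1))
for a in [("gBL","gBR"),("gFL","gFR"),("gBL","gFL"),("gBR","gFR"),("barB","barF"),("chB","chF"),("footL","footR")]:print(a,e(*a))
E
```

```text
gBL [ 0.4235 -0.1033]
gBR [ 0.4319 -0.1877]
gFR [ 0.3719 -0.1937]
gFL [ 0.3629 -0.1106]
barB [ 0.4174 -0.1459]
barF [ 0.367  -0.1477]
barFlow [ 0.3653 -0.149 ]
chB [ 0.4247 -0.0902]
chF [ 0.3511 -0.0947]
footL [ 0.3496 -0.0978]
footR [ 0.3676 -0.2874]
deckFL [ 0.3583 -0.0952]
deckFR [ 0.377  -0.2897]
deckFR2 [ 0.3664 -0.2879]
shTop [ 0.3777 -0.0637]
shB [ 0.3635 -0.0604]
('gBL', 'gBR') (np.float64(0.0848), np.float64(95.7))
('gFL', 'gFR') (np.float64(0.0836), np.float64(96.2))
('gBL', 'gFL') (np.float64(0.061), np.float64(6.8))
('gBR', 'gFR') (np.float64(0.0602), np.float64(5.7))
('barB', 'barF') (np.float64(0.0504), np.float64(2.1))
('chB', 'chF') (np.float64(0.0736), np.float64(3.5))
('footL', 'footR') (np.float64(0.1904), np.float64(95.4))
```

```bash
python3 - <<'E'
from h import *
for n,L in(("top",dict(rL=(562,335),rR=(607,325),rBackL=(568,215),lL=(258,362),lR=(300,355),lB=(300,330),l2=(205,333),l2b=(165,320),spoon=(360,415))),("scene",dict(postA=(318,418),postAr=(350,400),postB=(215,432),postBr=(252,430)))):
    s=pickle.load(open(n+".pkl","rb")); k=.7
    for a,(u,v) in L.items():
        p=bp(s,u*k,v*k,0); q=pj(s,[[*p,z] for z in(.2,.4,.6)])/k
        print(n,a,p.round(3),q.round(0).tolist())
s=pickle.load(open("top.pkl","rb"))
# rails: image pos of left-right rails for lattice at hypothesised x plane
for x in(.46,.5,.55): print(x,[(z,(pj(s,[[x,-.1,z]])/k).round(0).tolist()) for z in (0,.1,.2,.3,.4,.5)])
E
```

```text
top rL [ 0.359 -0.347] [[599.0, 290.0], [659.0, 218.0], [773.0, 82.0]]
top rR [ 0.367 -0.415] [[655.0, 278.0], [731.0, 203.0], [875.0, 62.0]]
top rBackL [ 0.546 -0.391] [[604.0, 147.0], [660.0, 42.0], [759.0, -144.0]]
top lL [0.365 0.091] [[223.0, 323.0], [166.0, 260.0], [58.0, 139.0]]
top lR [0.369 0.031] [[275.0, 315.0], [235.0, 249.0], [158.0, 124.0]]
top lB [0.406 0.029] [[276.0, 284.0], [236.0, 211.0], [162.0, 73.0]]
top l2 [0.416 0.166] [[158.0, 288.0], [83.0, 216.0], [-59.0, 79.0]]
top l2b [0.442 0.224] [[109.0, 272.0], [20.0, 196.0], [-147.0, 53.0]]
top spoon [ 0.275 -0.047] [[349.0, 388.0], [331.0, 343.0], [296.0, 255.0]]
scene postA [0.369 0.086] [[302.0, 328.0], [279.0, 193.0], [248.0, -17.0]]
scene postAr [0.367 0.029] [[341.0, 309.0], [328.0, 175.0], [311.0, -28.0]]
scene postB [0.441 0.222] [[178.0, 343.0], [125.0, 210.0], [54.0, 4.0]]
scene postBr [0.411 0.176] [[222.0, 341.0], [180.0, 207.0], [121.0, -3.0]]
0.46 [(0, [[385.0, 286.0]]), (0.1, [[383.0, 262.0]]), (0.2, [[381.0, 232.0]]), (0.3, [[378.0, 194.0]]), (0.4, [[374.0, 145.0]]), (0.5, [[368.0, 80.0]])]
0.5 [(0, [[382.0, 261.0]]), (0.1, [[380.0, 235.0]]), (0.2, [[378.0, 202.0]]), (0.3, [[374.0, 161.0]]), (0.4, [[370.0, 109.0]]), (0.5, [[364.0, 38.0]])]
0.55 [(0, [[379.0, 231.0]]), (0.1, [[377.0, 202.0]]), (0.2, [[374.0, 166.0]]), (0.3, [[370.0, 122.0]]), (0.4, [[365.0, 65.0]]), (0.5, [[359.0, -11.0]])]
```

The stand sits in an alcove: wall on the right at y≈-0.347, post on the left at y≈0.03, lattice behind. Estimates are yaw about 5.8°, stand origin about (0.398, -0.189), and grip bar about (0.397, -0.148). I'll retract, swing in and stop above the bar to look.

```bash
python3 - <<'E'
from station import r
from h import *
o=[180,0,5.8]
r.reach([0.11,-0.325,0.46],[180,0,19.6]); print(r.sense()["clock"])
r.reach([0.31,-0.14,0.46],o); print(r.sense()["clock"])
r.servo_line([0.397,-0.148,0.43],speed=.15)
q=r.sense(); print(q["clock"],q["joints"].round(1),q["tcp_pos"],q["contact_force"])
out=[]
for n in("scene","top"):
    s=r.snapshot(n); pickle.dump(s,open(n+"1.pkl","wb")); f=s["frame"][:,:,::-1]
    f=f[120:330,150:430] if n=="scene" else f[130:290,200:410]
    out.append(cv2.resize(f,(400,300),interpolation=cv2.INTER_CUBIC) if 0 else cv2.resize(f,(800,600),interpolation=cv2.INTER_CUBIC))
    cv2.imwrite(f"pics/{n}1.png",out[-1])
E
```

```text
1.125
2.1833
2.95 [-25.1 -21.6  92.2  -0.  109.4  59.1] [ 0.39661196 -0.14840795  0.43029941] [-0.80175553 -0.38108005  0.24319532]
```

View pics/scene1.png

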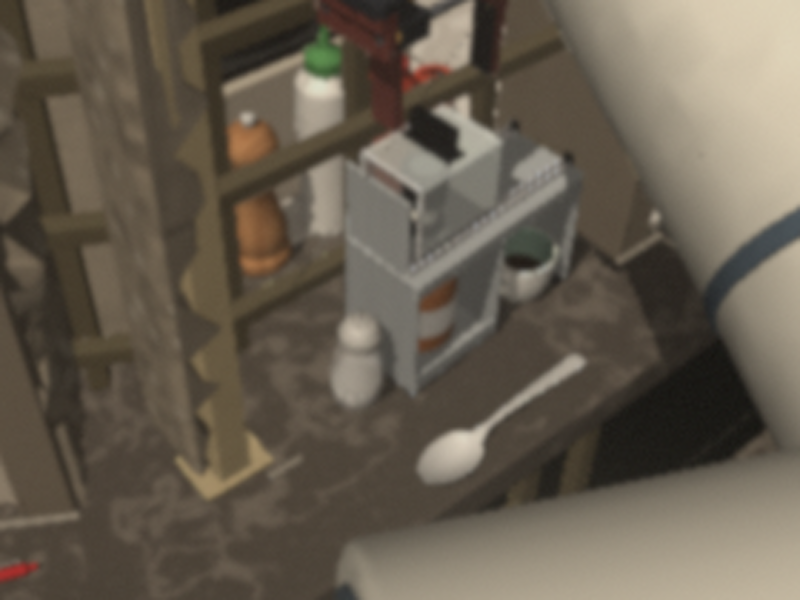

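View pics/top1.png

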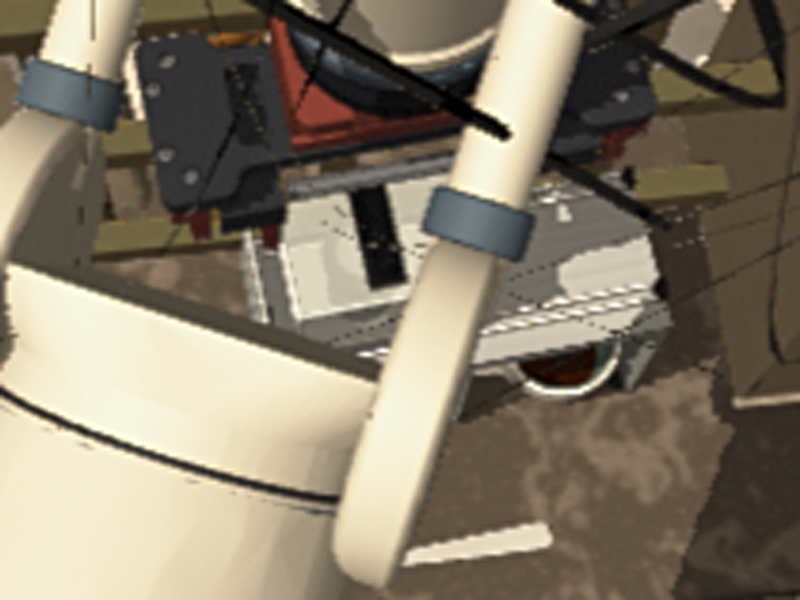

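The scene crop shows the bar at about (435,130) with the left fingertip above it at (388,125). In the top crop the bar runs from (370,185) to (390,285). I'll check the bar position in both views, then descend.

```bash
python3 - <<'E'
from h import *
s=pickle.load(open("scene1.pkl","rb")); k=280/800
for c in((435,122),(415,112),(458,135)): print(bp(s,150+c[0]*k,120+c[1]*k,.229).round(4))
s=pickle.load(open("top1.pkl","rb"))
for c in((370,185,),(388,285)): print(bp(s,200+c[0]*210/800,130+c[1]*160/600,.229).round(4))
E
```

```text
[ 0.391  -0.1432]
[ 0.4086 -0.1394]
[ 0.3699 -0.1465]
[ 0.4119 -0.1468]
[ 0.3655 -0.1491]
```

```bash
cat >>h.py <<'E'
yaw=np.radians(5.8); Y=np.array([-np.sin(yaw),np.cos(yaw),0]); X=np.array([np.cos(yaw),np.sin(yaw),0])
def slide(r,sgn,fast,maxd,lim=6.5,step=.002):
    """slide along the track: fast part, then steps until the resisting force passes lim"""
    p0=r.sense()["tcp_pos"].copy(); f0=np.array(r.sense()["contact_force"])@Y
    r.servo_line(p0+sgn*Y*fast,speed=.05); d=fast; log=[]
    while d<maxd:
        d+=step; r.servo_line(p0+sgn*Y*d,speed=.03)
        q=r.sense(); f=-sgn*(q["contact_force"]@Y-f0); log.append((round(d*1e3,1),round(float((q["tcp_pos"]-p0)@Y*1e3),1),round(float(f),1)))
        if f>lim: break
    print(log, "X force",q["contact_force"]@X,"clock",q["clock"]); return d
E
python3 - <<'E'
from station import r
from h import *
r.servo_line([0.392,-0.147,0.391],speed=.1)
print(r.sense()["contact_force"])
r.grab(15); q=r.sense(); print(q["clock"],q["opening"],q["contact_force"],q["tcp_pos"])
slide(r,-1,.078,.094)
E
```

```text
[-0.00492495  0.14758954  0.1927543 ]
4.7667 0.009790356845029168 [-0.33690977 -2.18300336 -0.87441413] [ 0.39200993 -0.14712769  0.39099203]
[(80.0, -80.0, 3.4), (82.0, -81.6, 7.0)] X force -5.213042012675667 clock 6.9833
```

```bash
python3 - <<'E'
from station import r
from h import *
print(r.sense()["contact_force"])
slide(r,-1,0,.006,lim=8,step=.001)
s=r.snapshot("top"); pickle.dump(s,open("top2.pkl","wb"))
cv2.imwrite("pics/top2.png",cv2.resize(s["frame"][150:270,240:400,::-1],(800,600),interpolation=cv2.INTER_CUBIC))
q=r.sense();print(q["tcp_pos"],q["contact_force"],q["opening"],q["clock"])
E
```

```text
[-5.68184256  4.35117407  2.38195896]
[(1.0, -0.2, 2.5), (2.0, -0.6, 6.4), (3.0, -1.0, 9.4)] X force -4.6136453945237434 clock 7.9833
[ 0.40026658 -0.22930286  0.39095393] [-7.4392262  13.87927049  4.67252751] 0.009985611932251181 8.0333
```

View pics/top2.png

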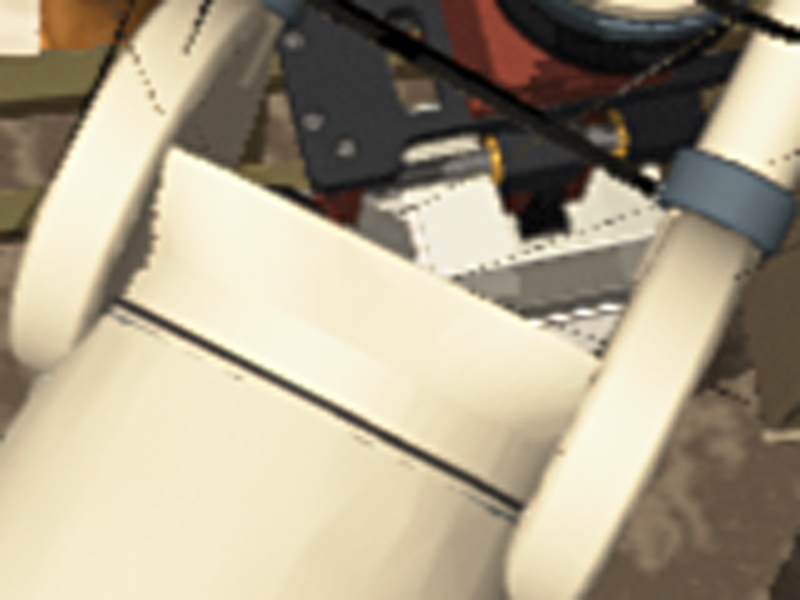

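Bar pinched at 9.8 mm opening, and the guard moved 82.6 mm until it came up against a firm stop. That fits a start about 7 mm ajar. I'll release, rise, move over the cap with the fingers closed, and check.

```bash
python3 - <<'E'
from station import r
from h import *
r.let_go(); p=r.sense()["tcp_pos"].copy(); p[2]=.44; r.servo_line(p,speed=.1)
r.grab(5)
r.servo_line([.392,-.140,.43],speed=.12)
r.servo_line([.392,-.140,.378],speed=.08); r.wait(.3)
q=r.sense();print(q["clock"],q["contact_force"],q["opening"],q["tcp_pos"])
s=r.snapshot("scene"); pickle.dump(s,open("scene3.pkl","wb"))
cv2.imwrite("pics/scene3.png",cv2.resize(s["frame"][130:250,250:410,::-1],(800,600),interpolation=cv2.INTER_CUBIC))
E
```

```text
13.2833 [-0.40532167  1.00206049 -0.21135196] 0.0005967301092055671 [ 0.39203881 -0.14000753  0.37841519]
```

View pics/scene3.png

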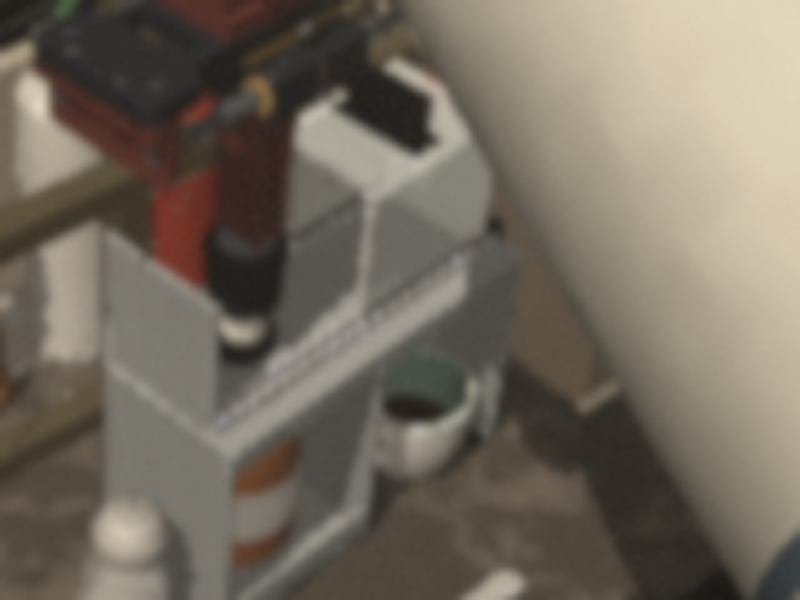

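The scene crop shows the guard parked over the niche end, with the closed fingertips at (250,235) centred over the black cap at (245,280). Next is the press, with force feedback.

```bash
python3 - <<'E'
from station import r
from h import *
q=r.sense(); z0=q["contact_force"][2]; z=.3725; log=[]; top=0
r.servo_line([.392,-.140,z],speed=.03)
step=.0007
while z>.337:
    z-=step; r.servo_line([.392,-.140,z],speed=.02)
    q=r.sense(); f=q["contact_force"][2]-z0; log.append((round((q["tcp_pos"][2]-.182)*1e3,1),round(float(f),1)))
    if f>11: step=.0003; r.wait(.1); f=r.sense()["contact_force"][2]-z0; log.append(round(float(f),1))
    if f>15: break
    if q["clock"]>28: print("time"); break
r.wait(.3); q=r.sense(); print(log,"hold",q["contact_force"]-[0,0,z0],q["tcp_pos"],q["clock"])
if f>15:
    r.servo_line([.392,-.140,.378],speed=.06); r.servo_line([.392,-.140,.43],speed=.12)
print(r.sense()["contact_force"],r.sense()["clock"])
E
```

```text
[(np.float64(189.8), 0.9), (np.float64(189.1), 1.2), (np.float64(188.4), 0.2), (np.float64(188.3), 4.7), (np.float64(187.8), 6.0), (np.float64(187.1), 6.2), (np.float64(186.5), 6.6), (np.float64(185.8), 6.4), (np.float64(185.1), 6.0), (np.float64(184.4), 6.6), (np.float64(183.7), 6.7), (np.float64(183.1), 7.8), (np.float64(182.4), 6.4), (np.float64(181.7), 7.6), (np.float64(181.0), 7.4), (np.float64(180.4), 7.6), (np.float64(179.7), 7.5), (np.float64(179.2), 8.3), (np.float64(178.9), 9.9), (np.float64(178.6), 11.1), 11.8, (np.float64(178.5), 12.2), 12.0, (np.float64(178.4), 13.8), 13.0, (np.float64(178.3), 14.2), 14.7, (np.float64(178.1), 14.6), 14.9, (np.float64(178.0), 15.8), 16.3] hold [-5.54832349  2.27234034 15.09041544] [ 0.39160925 -0.1397961   0.35998985] 20.8167
[ 0.10768512  0.26093658 -0.39642687] 21.9
```

The cap met its stop at about a 9–10 mm stroke, at 15–16 N, and was released. Now to shut the guard.

```bash
python3 - <<'E'
from station import r
from h import *
s=r.snapshot("scene"); cv2.imwrite("pics/scene4.png",cv2.resize(s["frame"][130:250,250:410,::-1],(800,600),interpolation=cv2.INTER_CUBIC))
r.servo_line([.4003,-.2293,.43],speed=.15)
r.let_go(); r.servo_line([.4003,-.2293,.391],speed=.1)
r.grab(15); q=r.sense(); print(q["opening"],q["contact_force"],q["clock"])
slide(r,1,.083,.100,lim=9,step=.0015)
r.wait(.2); q=r.sense(); print(q["tcp_pos"],q["contact_force"],q["clock"])
E
```

```text
0.009646486164283196 [0.16112521 4.86098612 1.24145242] 25.7917
[(84.5, 84.6, 6.8), (86.0, 86.0, 7.1), (87.5, 87.5, 5.8), (89.0, 89.0, 6.5), (90.5, 90.5, 7.1), (92.0, 91.1, 13.7)] X force 5.682147753672661 clock 29.1167
[ 0.3912209  -0.1379049   0.39095551] [ 5.9915305  -6.82430541 -3.51769557] 29.3167
```

View pics/scene4.png

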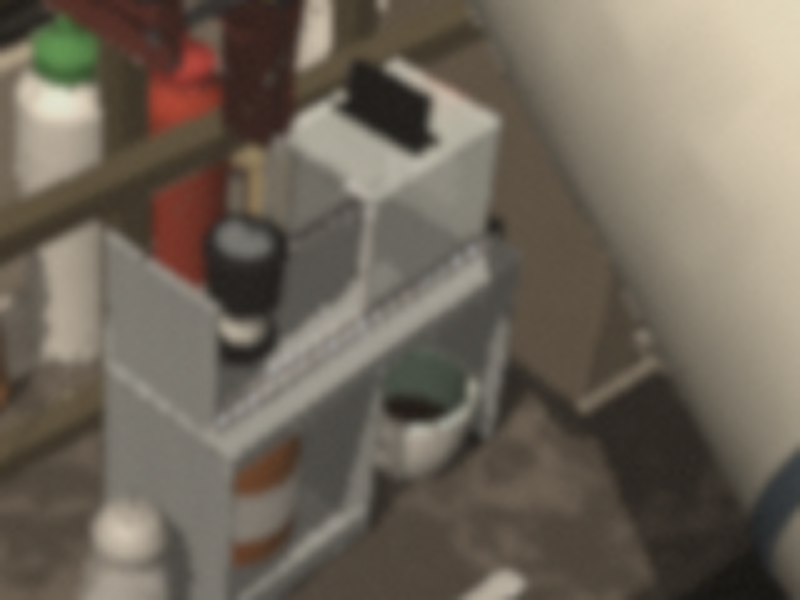

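The cap is fully up (top at about (245,240)). The guard travelled about 91 mm to a firm stop. One small extra push to confirm, then release, retreat and look.

```bash
python3 - <<'E'
from station import r
from h import *
slide(r,1,0,.003,lim=6,step=.001)
r.let_go(); p=r.sense()["tcp_pos"].copy(); p[2]=.45; r.servo_line(p,speed=.1)
r.servo_line([.32,-.14,.46],speed=.15); r.wait(.3)
q=r.sense(); print(q["contact_force"],q["clock"])
for n,c in(("scene",(130,250,250,410)),("top",(150,270,240,400))):
    s=r.snapshot(n); pickle.dump(s,open(n+"5.pkl","wb")); cv2.imwrite(f"pics/{n}5.png",cv2.resize(s["frame"][c[0]:c[1],c[2]:c[3],::-1],(800,600),interpolation=cv2.INTER_CUBIC))
E
```

```text
[(1.0, 0.1, 0.9), (2.0, 0.4, 5.1), (3.0, 0.8, 8.9)] X force 4.9078464718818005 clock 30.3167
[-0.39862394 -0.33271108 -0.05621213] 33.2333
```

View pics/scene5.png

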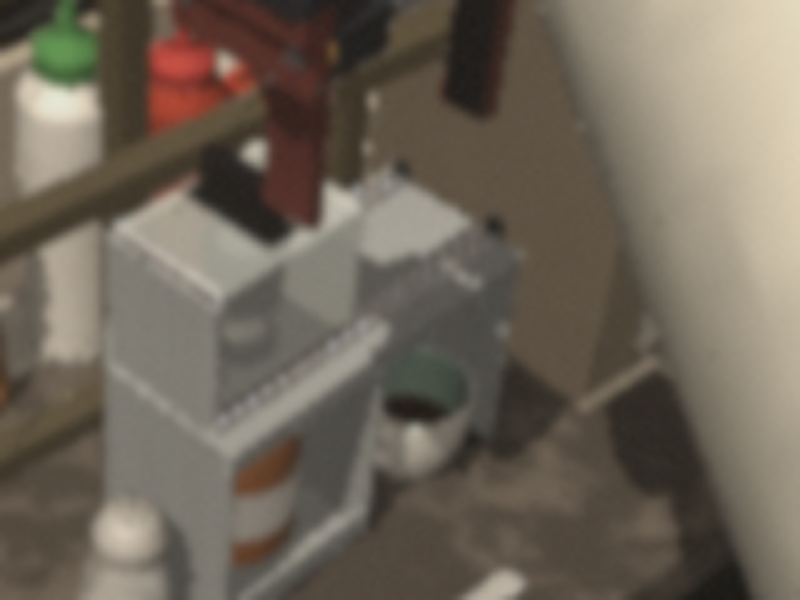

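The guard is flush against the end cheek at about (165,265), and the cup (425,415) and shaker (130,550) haven't moved. The arm is clear, with no contact force, so I'll hand in.

```bash
python3 -c "
from station import r
r.hand_in(); print(r.sense()['clock'])"
```

```text
the job is handed in; nothing more can be done
the job is handed in; nothing more can be done
```

The cup got its one portion, the guard is shut again, and I handed the job in at about 33 s on the robot's clock.

- **Guard open:** I pinched the grip bar and slid it until it met a firm stop. It moved 82.6 mm, which fits a start about 7 mm ajar.
- **Press:** the cap went straight down to its stop at a stroke of about 10 mm. I held it there at 15–16 N and then let it up; a picture showed it fully raised.
- **Guard shut:** it slid about 91 mm to a firm stop against the end cheek, and a small extra push only raised the force.

The last picture shows the guard flush with the cheek and the cup and shaker in their places. The arm was clear, with a contact force of about 0.5 N or less. While I slid the guard there was a steady sideways force of about 5 N, so my estimate of the track direction was probably slightly off. No check failed.

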